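# Lock the pantry box on the windowsill and hold the key turned

### The arm

A 6-joint arm with a two-finger parallel gripper is mounted at the origin on the work surface. World frame = base frame: x ahead of the robot, y to its left, z up, the work surface at z = 0. Lengths are in m, angles in rad, forces in N, time in s.
With the tool pointing down it reaches from about 0.35 to 0.975 m from the base axis. Payload 4.9 kg.
Tool frame: the origin (TCP) lies on the mounting face of the last link; the fingertips stand 173 mm ahead of it and the grasp point (between the pads) lies 155 mm ahead of it; z points along the fingers, y is the line along which they close (so a half turn about z gives the same grasp; the last joint's range is limited). The gripper opens to 85 mm and grips with 20 to 120 N. Pads are 22 mm wide; open, the fingers measure 114 mm over their backs; the gripper's body (76 mm by 85 mm) begins 54 mm behind the grasp point. The pads swing forward as they close: fully open they stand 13 mm farther back than shut.
Start: joints at [-0.119, 0.053, 1.613, -0, 1.476, -0.119], TCP at [0.625, 0, 0.405] pointing down, gripper open.
Joint ranges: [-3.01, 3.01], [-1.01, 2.22], [0.06, 2.58], [-1.02, 4.17], [0.09, 2.62], [-3.14, 3.14]. Speed limits (rad/s): [2.57, 2.57, 3.14, 3.14, 3.14, 3.14].

### API

Orientations are given as a rotation vector (axis times angle).
In Python, from station import monitor, eyes, finish_job gives the robot as it stands. The module is installed in compiled form; this text tells all that it offers.
- The arm moves only by the tool step_arm, never from a script. Its argument "commands" is a list of rows, each a list of 3 entries, a list of its own where there are three numbers: the opening in per cent of the stroke, from 0 (shut) to 100 (fully open), then the shift along the tool's x, y, z in mm, then the turn about the tool's z in degrees. In form: [[hand, [x, y, z], yaw], ...]. A call has 1 to 12 rows; each row is the pose to reach, as a shift and turn from the pose commanded when the call began, along the tool's axes at that moment; what a row does not reach only later rows make up. A row lasts 1/8 s, in which the tool goes at most 62.5 mm and 10.7 degrees, less where a joint would pass 70% of its speed; a pose out of reach is approached as far as the arm can. A call with a gripper value outside its range is refused whole. The fingers move at their own pace and stop on an object; "squeeze" is the grip in N (left out, the last holds). Time passes only in rows, so rows that repeat a pose let the fingers close. It gives the time, the measured TCP pose, the force, the opening and the grip force at its end, in the units of the state.
- monitor.get_obs(): the state, without advancing time (a new reading comes with each control period).
- eyes.get_image(name): name is "scene" or "side" or "wrist"; returns the picture (480x640x3 uint8, red, green, blue); there is no depth.
- eyes.camera_info(name): a dict with "camera_matrix" (3x3 intrinsics, pixels), "extrinsics" (4x4, takes a point from camera to world coordinates). Camera axes: x right, y down, z forward; pixel columns grow to the right and rows downward; lengths in m; the calibration is good to about 2 mm. A picture is of the moment at which its call begins: read the wrist's pose just before it. camera_info takes no time and is no camera call; for the wrist camera it gives the pose at the moment of the call.
- finish_job(): hands the job in; it is judged then, once.
The state is a dict: "t": time; "q": joint angles; "dq": joint speeds; "effort": joint torques, N m; "tool_pos": TCP position; "tool_rot": TCP orientation; "contact_force": force on the tool from outside, world axes, zero at the start; "wrist_torque": the same for the moment, N m; "opening": finger opening in m; "grip_force": force on a finger pad.
Only numpy, scipy, OpenCV 4.12 (cv2) and the standard library are available. Lean on these libraries where they do the work, as an engineer would, in place of code of your own. Each camera call takes 0.05 s, during which the arm holds its last target. There are 200 camera calls.

### The job

Secure the plastic storage box: first turn the bar-shaped turnbutton on its front rail a quarter turn clockwise (seen from above), so that it lies across the edge of the shut lid. Then draw the key out of its wooden stand, push it blade-down fully home into the lock on the same rail, working it past the stiff pins, and only then turn it a quarter clockwise up to its stop. The lock springs back, so finish while still gripping the key and holding it turned; keep the lid shut and leave everything else where it is.

Things in the scene. Friction and masses are not known exactly. Their poses are not given: they have to be found in the camera images.
- box: Storage box, fixed: 200 mm (x) by 260 mm (y), 80 mm high, origin under its centre, z up. Its white front rail is the solid strip of the top from x = -100 to -40 mm; a grey lid, hinged at the far (+x) side, level with the rail, covers the rest. The rail carries the turnbutton at (-55, -55) mm and the lock at (-70, 50) mm.
- button_pivot (a point): Point on the turnbutton's upright pivot axis, half-way up its bar. The turnbutton is an aluminium bar 56 mm long, 12 mm wide, 18 mm high, pivoted at its middle; its underside is 4 mm above the rail, so the rail's top lies 13 mm below this point. The point's axes are the box's (x towards the lid, y along the rail) and do not turn with the bar.
- turnbutton (a joint): Turnbutton angle, rad, growing clockwise seen from above: 0 = bar along the rail (along y of the box), clear of the lid; 1.571 = stop, bar across the rail (along x) with its end over the lid's edge. Starts between 0 and 0.3. Turns stiffly (0.04 N m) and stays where it is left.
- keyhole (a point): Centre of the mouth of the key slot, on the top face of the brass lock plug, 81 mm above the sill. Axes are the box's and do not turn with the plug: with the plug at 0 the slot is 16 mm long along x, 5.5 mm wide along y, and goes straight down, 40 mm deep. A steel ring around it, bore 24 mm, outer diameter 40 mm, stands 2 mm above the face.
- lock (a joint): Angle of the lock plug, rad, clockwise from above: 0 = slot along the box's x (always so at the start), 1.571 = stop. A spring (0.05 N m per rad, plus 0.015 N m friction) turns it back if let go. The key has about 0.1 rad of play in the slot, so turn it some 0.2 rad past a quarter to bring the plug to its stop.
- key_bow (a point): Centre of the key's bow (head), the part to grip: 30 mm wide along the point's x, 10 mm thick along y, 36 mm high along z. The steel key stands upright, blade down. Below the bow are a shoulder (16 x 9 mm, 10 mm high) and the blade. Fully home, the shoulder rests on the plug's face and this point is 28 mm above keyhole. Mass 40 to 85 g.
- key_tip (a point): Centre of the lower end of the key's blade, 58 mm below the bow's centre, same axes. The blade is 30 mm long, 14 mm wide along x, 4 mm thick along y, its last 6 mm tapered to 8 x 1.8 mm. Either way round fits the slot. Two sprung pins in the slot, about 11 and 20 mm down, resist it with 4 to 10 N in all; turning it a few degrees to and fro while pushing helps.
- stand: Wooden block that holds the key at the start, fixed, 70 mm (x) by 60 mm (y), 50 mm high, origin under its centre. The key's blade stands in a loose slot in its top, the shoulder resting on the top; pull the key straight up more than 31 mm to free it.
- lid (a joint): Opening angle of the box's hinged lid, rad, 0 = shut (it is shut at the start).
- jar: Bystander: empty green glass jar, 92 mm wide, 125 mm high, beside the box on the side away from the key stand (origin under its centre).
- funnel: Bystander: stainless funnel standing on its mouth, 100 mm wide, 115 mm high, beyond the box (origin under its centre).
- jar_gripper: Bystander: hard silicone jar gripper, 80 mm wide, 26 mm high, beside the far end of the box (origin under its centre).
- screw_lid_a: Bystander: aluminium screw lid, 82 mm wide, 14 mm high, lying on the box's lid (origin under its centre).
- screw_lid_b: Bystander: aluminium screw lid, 82 mm wide, 14 mm high, beside the far end of the box (origin under its centre).
- mug: Bystander: white mug, 80 mm wide, 90 mm high, beyond the box (origin under its centre).
- spoon: Bystander: wooden spoon lying on the sill, on the robot's right.

How it is judged:
By the outcome, as a careful person would: the job done as asked, in the order asked, and still so for the second after the job is handed in, while the arm keeps its last pose, push and grip.
It also fails if it takes over 72 s, if anything falls off the work surface, if the arm or the gripper's body presses on something with over 40 N, if the wrist force passes 120 N, or if a joint passes its speed limit or range.

## Working session

There is one attempt and no reset: what is moved stays moved. The work goes in short steps, Python scripts to look and compute and a tool call to move; the robot and the scene stay as the last step left them, time stands still between calls to the robot, and variables do not carry over. Pictures are saved under pics/ and viewed, at most 10 in all, crops included, and the job is handed in when it is done.

Besides the shell and the picture viewer there is one more tool, called after "Request:" as name([rows], argument=value, ...), one row to a line, values as JSON. step_arm: Moves the arm, as the interface text tells. Its arguments: {"type":"object","properties":{"commands":{"type":"array"},"squeeze":{"type":"number"}},"required":["commands"]}

```bash
mkdir -p pics; cat > h.py <<'E'
import numpy as np, cv2
from scipy.spatial.transform import Rotation as R
from station import monitor, eyes, finish_job
def ray(ci,px):
    K=np.array(ci["camera_matrix"]);T=np.array(ci["extrinsics"])
    d=T[:3,:3]@np.linalg.solve(K,[px[0],px[1],1.]);return T[:3,3],d
def onz(ci,px,z):
    o,d=ray(ci,px);return o+d*(z-o[2])/d[2]
def proj(ci,p):
    K=np.array(ci["camera_matrix"]);T=np.array(ci["extrinsics"])
    c=T[:3,:3].T@(np.array(p)-T[:3,3]);u=K@c;return u[:2]/u[2]
def tri(*crs):
    A=0;b=0
    for ci,px in crs:
        o,d=ray(ci,px);d=d/np.linalg.norm(d);P=np.eye(3)-np.outer(d,d);A=A+P;b=b+P@o
    return np.linalg.solve(A,b)
E
python3 - <<'E'
from h import *
o=monitor.get_obs();print({k:np.round(v,3) for k,v in o.items()})
for n in("scene","side","wrist"):
    ci=eyes.camera_info(n);np.set_printoptions(precision=3,suppress=True);print(n,ci["camera_matrix"],ci["extrinsics"])
    cv2.imwrite(f"pics/{n}0.png",eyes.get_image(n)[:,:,::-1])
E
```

```text
{'t': np.float64(0.0), 'q': array([-0.119,  0.053,  1.614,  0.   ,  1.476, -0.119]), 'dq': array([-0.001, -0.001,  0.001, -0.002, -0.002, -0.   ]), 'effort': array([ 0.0000e+00, -3.9367e+01, -3.7018e+01, -0.0000e+00,  7.0000e-03,
       -0.0000e+00]), 'tool_pos': array([0.625, 0.   , 0.403]), 'tool_rot': array([-2.22e+00, -2.22e+00,  2.00e-03]), 'contact_force': array([ 0.031, -0.25 ,  0.019]), 'wrist_torque': array([-0.01 , -0.017,  0.074]), 'grip_force': np.float64(0.0), 'opening': np.float64(0.085)}
scene [[516.755   0.    312.876]
 [  0.    516.755 237.961]
 [  0.      0.      1.   ]] [[ 0.655  0.499 -0.568  1.206]
 [ 0.756 -0.43   0.494 -0.64 ]
 [ 0.002 -0.753 -0.658  0.814]
 [ 0.     0.     0.     1.   ]]
side [[434.731   0.    324.436]
 [  0.    434.731 237.01 ]
 [  0.      0.      1.   ]] [[-0.932 -0.195  0.305  0.263]
 [-0.362  0.529 -0.768  0.754]
 [-0.011 -0.826 -0.564  0.708]
 [ 0.     0.     0.     1.   ]]
wrist [[377.696   0.    318.881]
 [  0.    377.696 244.709]
 [  0.      0.      1.   ]] [[ 1.     0.001 -0.002  0.625]
 [ 0.    -0.959 -0.282  0.073]
 [-0.003  0.282 -0.959  0.374]
 [ 0.     0.     0.     1.   ]]
```

View pics/scene0.png

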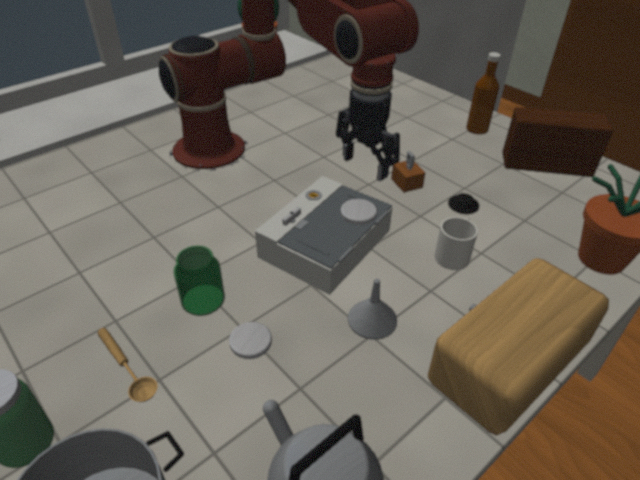

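View pics/wrist0.png

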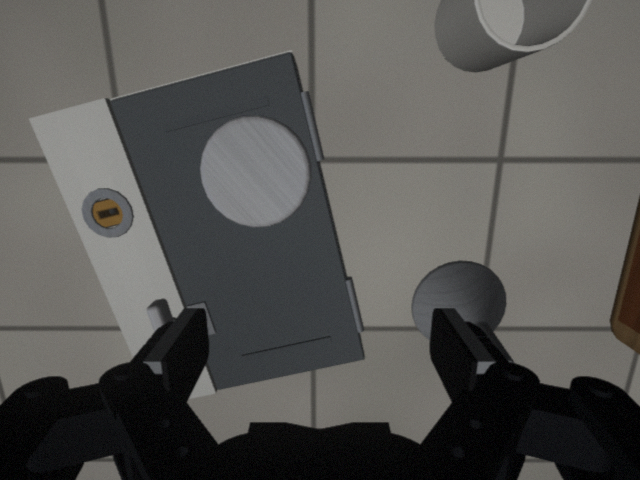

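The wrist view shows the rail on the left: keyhole at (108,212), the turnbutton's visible end at (158,310) partly hidden by a finger. Lid corners are at (292,52), (362,358) and the rail corner at (30,118). In the scene view the key and stand are at (409,170).

```bash
python3 - <<'E'
from h import *
w=eyes.camera_info("wrist");s=eyes.camera_info("scene")
C={(-100,130):(30,118),(100,130):(292,52),(100,-130):(362,358),(-70,50):(108,212)}
W=np.array([onz(w,p,.081)[:2] for p in C.values()]);B=np.array(list(C),float)/1000
Bc=B-B.mean(0);Wc=W-W.mean(0);th=np.arctan2((Bc[:,0]*Wc[:,1]-Bc[:,1]*Wc[:,0]).sum(),(Bc*Wc).sum())
r=np.array([[np.cos(th),-np.sin(th)],[np.sin(th),np.cos(th)]]);t=W.mean(0)-r@B.mean(0)
print("yaw",np.degrees(th),"t",t,"resid",W-(B@r.T+t))
for n,b in dict(button=(-.055,-.055),lock=(-.07,.05)).items():
    p=r@b+t;print(n,p,"scene",proj(s,[*p,.09]))
print("key approx",onz(s,(410,158),.078), "stand", onz(s,(409,170),.05))
print(onz(w,(108,212),.081),onz(s,(314,195),.081))
im=cv2.imread("pics/scene0.png");a=cv2.resize(im[130:230,370:450],None,fx=6,fy=6,interpolation=3)[:600]
b=cv2.imread("pics/side0.png");b=cv2.resize(b,(400,300))
c=np.zeros((600,800,3),np.uint8);c[:,:400]=a[:,40:440];c[:300,400:]=b
d=im[170:260,250:370];c[300:,400:]=cv2.resize(d,(400,300),interpolation=3);cv2.imwrite("pics/c1.png",c)
E
```

```text
yaw 13.349180810440044 t [ 0.53742195 -0.0184253 ] resid [[ 1.25215198e-03 -8.32590322e-04]
 [ 7.42393336e-04 -2.93494423e-03]
 [-2.07807568e-03  4.10534763e-03]
 [ 8.35303693e-05 -3.37813085e-04]]
button [ 0.49660667 -0.08463793] scene [292.20851559 216.71305181]
lock [0.45776903 0.01406181] scene [314.15212172 191.87046503]
key approx [0.4961574  0.31485115 0.078     ] stand [0.50629663 0.30452992 0.05      ]
[0.45785256 0.01372399 0.081     ] [0.45774327 0.01364894 0.081     ]
```

View pics/c1.png

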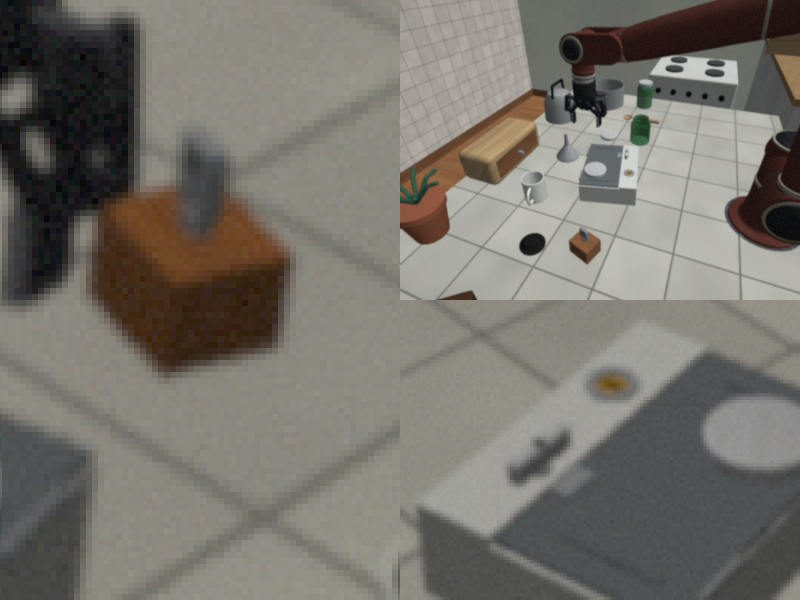

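The crop shows the bar nearly along the rail at scene (289,217), the lock at (314,195), and the key upright in the stand with its bow around (410,160). The two views agree on the lock to 1 mm. Next I look at the button from closer.

Request:
step_arm([
  [60,[-85,-128,50],-8],
  [60,[-85,-128,50],-8],
  [60,[-85,-128,50],-8],
  [60,[-85,-128,50],-8],
  [60,[-85,-128,50],-8],
  [60,[-85,-128,50],-8],
])

```text
t: 0.9
tool_pos: [0.4979, -0.0846, 0.3555]
tool_rot: [2.059, 2.371, 0.001]
contact_force: [0.5, 0.5, -0.0]
opening: 0.0512
grip_force: 0.0
```

```bash
python3 - <<'E'
from h import *
import json
ci=eyes.camera_info("wrist");o=monitor.get_obs();im=eyes.get_image("wrist")
cv2.imwrite("pics/w1.png",im[:,:,::-1]);json.dump({k:np.array(v).tolist() for k,v in ci.items()},open("w1.json","w"))
print(o["t"],o["tool_pos"],o["tool_rot"])
E
```

```text
0.9 [ 0.49789718 -0.08459876  0.35550433] [2.05910037e+00 2.37121003e+00 1.08164618e-03]
```

View pics/w1.png

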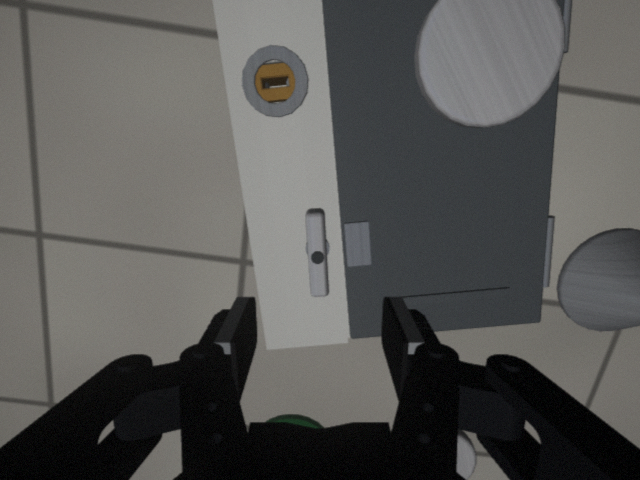

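The turnbutton lies between (315,209) and (320,296), with its pivot cap at (317,257). The slot is at (274,82). The rail/lid seam runs from (324,0) to (348,337), and the rail's left edge from (215,0) to (265,345).

```bash
python3 - <<'E'
from h import *
import json
w=json.load(open("w1.json"))
L=onz(w,(274,82),.081);P=onz(w,(317.5,257),.104);a=onz(w,(315.5,210),.102);b=onz(w,(320,296),.102)
ang=lambda d:np.degrees(np.arctan2(d[1],d[0]))
print("lock",L,"piv",P,"ends",a,b,(a+b)/2,np.linalg.norm(a-b))
print("bar dir",ang(a-b)-90)
d=L-P;print("dist",np.hypot(*d[:2]),"exp",np.hypot(15,105),"box yaw from L-P",ang(d)-np.degrees(np.arctan2(105,-15)))
s1,s2=onz(w,(324,0),.08),onz(w,(348,337),.08);print("seam yaw",ang(s1-s2)-90)
s1,s2=onz(w,(215,0),.08),onz(w,(265,345),.08);print("edge yaw",ang(s1-s2)-90)
o=monitor.get_obs();M=R.from_rotvec(o["tool_rot"]).as_matrix()
print("tool y dir",ang(M[:,1]),"shift mm to pivot@TCP z .265",1000*M.T@(np.array([*P[:2],.265])-o["tool_pos"]))
E
```

```text
lock [0.45754021 0.0133082  0.081     ] piv [ 0.49776354 -0.08485755  0.104     ] ends [ 0.49251047 -0.05621665  0.102     ] [ 0.50312618 -0.11144671  0.102     ] [ 0.49781832 -0.08383168  0.102     ] 0.056241030414723135
bar dir 10.880071985211586
dist 0.10608690203127677 exp 106.06601717798213 box yaw from L-P 14.151218902402917
seam yaw 12.943158878555863
edge yaw 13.09040310922498
tool y dir 8.064302260611177 shift mm to pivot@TCP z .265 [-0.22551819 -0.25129769 90.40655745]
```

Request:
step_arm([
  [50,[0,0,50],-2.8],
  [50,[0,0,80],-2.8],
  [50,[0,0,92],-2.8],
  [50,[0,0,92],-2.8],
  [0,[0,0,92],-2.8],
  [0,[0,0,92],-2.8],
  [0,[0,0,92],-2.8],
  [0,[0,0,92],-2.8],
  [0,[0,0,92],-2.8],
  [0,[0,0,92],-2.8],
], squeeze=30)

```text
t: 2.2
tool_pos: [0.4972, -0.0853, 0.2647]
tool_rot: [2.002, 2.42, -0.001]
contact_force: [-4.9, -1.5, 6.0]
opening: 0.0109
grip_force: 31.2
```

Request:
step_arm([
  [0,[0,0,0],10],
  [0,[0,0,0],20],
  [0,[0,0,0],30],
  [0,[0,0,0],40],
  [0,[0,0,0],50],
  [0,[0,0,0],60],
  [0,[0,0,0],70],
  [0,[0,0,0],80],
  [0,[0,0,0],87],
  [0,[0,0,0],91],
  [0,[0,0,0],91],
])

```text
t: 3.58
tool_pos: [0.4978, -0.0856, 0.2647]
tool_rot: [3.126, 0.272, 0.005]
contact_force: [-0.5, -4.4, 4.2]
opening: 0.0113
grip_force: 38.4
```

```bash
python3 - <<'E'
from h import *
o=monitor.get_obs();M=R.from_rotvec(o["tool_rot"]).as_matrix()
print(o["t"],o["q"],o["contact_force"],o["wrist_torque"],o["opening"],np.degrees(np.arctan2(M[1,1],M[0,1])))
E
```

```text
3.575 [-0.31738709 -0.10613752  2.0125403  -0.00215292  1.23107299  1.08036522] [-0.50986785 -4.38425305  4.19932983] [-0.56682035  0.16870527  0.77701949] 0.01130793588332815 -80.04472872018312
```

Request:
step_arm([
  [40,[0,0,0],0],
  [40,[0,0,0],0],
  [40,[0,0,-40],0],
  [60,[0,0,-95],0],
  [60,[12,-62,-95],-10],
  [60,[24,-124,-95],-20],
  [60,[36,-186,-95],-30],
  [60,[48,-248,-95],-40],
  [60,[60,-310,-95],-50],
  [60,[70,-365,-95],-60],
  [60,[70,-380,-95],-70],
  [60,[70,-380,-95],-80],
])

```text
t: 5.08
tool_pos: [0.5005, 0.3031, 0.3567]
tool_rot: [-2.215, -2.226, 0.002]
contact_force: [-0.1, -0.3, -0.7]
opening: 0.0511
grip_force: 0.0
```

Request:
step_arm([
  [60,[0,0,0],-8],
  [60,[0,0,0],-8],
  [60,[0,0,0],-8],
])

```text
t: 5.45
tool_pos: [0.5012, 0.3013, 0.3573]
tool_rot: [-2.067, -2.365, 0.001]
contact_force: [0.0, -0.3, 0.6]
opening: 0.0513
grip_force: 0.0
```

```bash
python3 - <<'E'
from h import *
import json
ci=eyes.camera_info("wrist");o=monitor.get_obs();im=eyes.get_image("wrist")
cv2.imwrite("pics/w2.png",im[:,:,::-1]);json.dump({k:np.array(v).tolist() for k,v in ci.items()},open("w2.json","w"))
print(o["t"],o["tool_pos"],o["tool_rot"],o["q"])
E
```

```text
5.45 [0.50115836 0.30131573 0.35730723] [-2.06731105e+00 -2.36478905e+00  9.26823109e-04] [ 4.14049169e-01 -8.47907992e-03  1.75521848e+00  2.72697120e-04
  1.39563091e+00  2.79964632e-01]
```

View pics/w2.png

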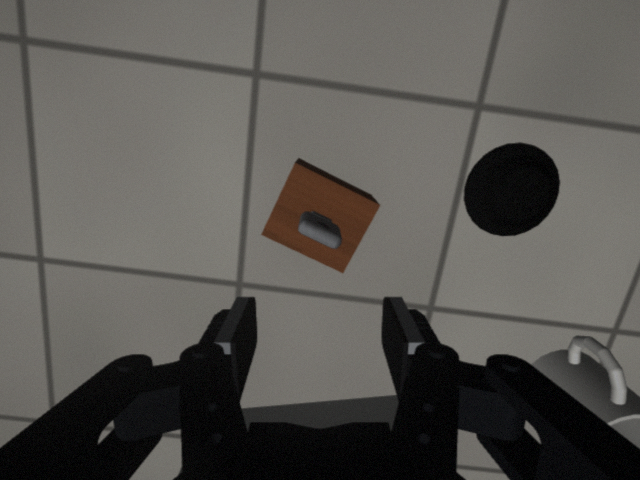

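The stand's top has corners (299,165), (379,206), (343,272) and (262,234). The key's bow runs from about (300,226) to (340,241). I zoom in to refine this.

```bash
python3 - <<'E'
import cv2
im=cv2.imread("pics/w2.png");cv2.imwrite("pics/c2.png",cv2.resize(im[150:290,250:390],(600,600),interpolation=cv2.INTER_CUBIC))
E
```

```text
(no output)
```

View pics/c2.png

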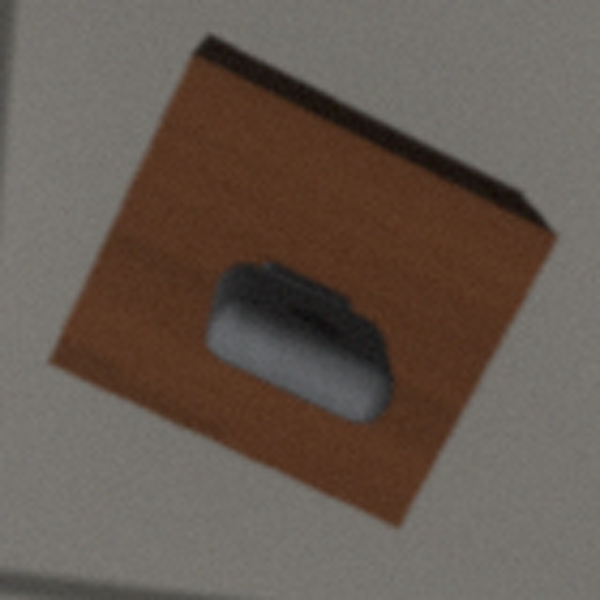

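The bow's top face is centred at crop (298,362), which is full-image (319.5,234.5), tilted about 25° like the stand.

```bash
python3 - <<'E'
from h import *
import json
w=json.load(open("w2.json"));f=lambda x,y,z:onz(w,(250+x/4.286,150+y/4.286),z)
ang=lambda d:np.degrees(np.arctan2(d[1],d[0]))
c=[f(x,y,.05) for x,y in((195,52),(555,237),(400,527),(50,362))]
print("stand ctr",np.mean(c,0),"sides",[np.linalg.norm(c[i]-c[i-1]) for i in range(4)],"dir x",ang(c[1]-c[0]),ang(c[2]-c[3]))
K=f(298,362,.096);print("key",K,"bow len",np.linalg.norm(f(207,322,.094)-f(388,402,.094)),"dir",ang(f(360,420,.095)-f(215,350,.095)))
o=monitor.get_obs();M=R.from_rotvec(o["tool_rot"]).as_matrix();print("tool y",ang(M[:,1]),"x",ang(M[:,0]))
for n,p in(("key",K),("stand",np.mean(c,0))):
    print(n,1000*M.T@(np.array([p[0],p[1],.233+.01])-o["tool_pos"]))
E
```

```text
stand ctr [0.50074379 0.31215404 0.05      ] sides [np.float64(0.06010013099455777), np.float64(0.06939803309753387), np.float64(0.05953912674057482), np.float64(0.06997428031178529)] dir x -19.216434452078605 -18.75003020357251
key [0.50013478 0.31300091 0.096     ] bow len 0.029703125289949776 dir -18.92607673542823
tool y 7.701373658688466 x 97.70137135001694
key [ 11.72915966   0.5920065  114.4464895 ]
stand [ 10.80831506   1.08203012 114.44614577]
```

Request:
step_arm([
  [45,[11,1,20],-10.6],
  [45,[11,1,20],-21.2],
  [45,[11,1,30],-31.8],
  [45,[11,1,30],-42.4],
  [45,[11,1,30],-53],
  [45,[11,1,40],-63.3],
  [45,[11,1,70],-63.3],
  [45,[11,1,100],-63.3],
  [45,[11,1,120],-63.3],
  [45,[11,1,124],-63.3],
  [45,[11,1,124],-63.3],
])

```text
t: 6.88
tool_pos: [0.5011, 0.3125, 0.2343]
tool_rot: [0.516, 3.098, 0.001]
contact_force: [0.5, 0.3, 0.4]
opening: 0.0385
grip_force: 0.0
```

Request:
step_arm([
  [0,[0,0,0],0],
  [0,[0,0,0],0],
  [0,[0,0,0],0],
  [0,[0,0,0],0],
  [0,[0,0,0],0],
  [0,[0,0,0],0],
  [0,[0,0,0],0],
], squeeze=80)

```text
t: 7.75
tool_pos: [0.5013, 0.3125, 0.2351]
tool_rot: [0.516, 3.097, 0.001]
contact_force: [-1.0, -1.7, 5.6]
opening: 0.0084
grip_force: 78.1
```

Request:
step_arm([
  [0,[0,0,-20],0],
  [0,[0,0,-50],0],
  [0,[0,0,-100],0],
  [0,[0,0,-110],0],
  [0,[-11,-60,-110],-8],
  [0,[-23,-118,-110],-16],
  [0,[-34,-175,-110],-24],
  [0,[-45,-230,-110],-32.3],
  [0,[-54,-280,-110],-32.3],
  [0,[-57,-297,-110],-32.3],
  [0,[-57,-297,-110],-32.3],
  [0,[-57,-297,-110],-32.3],
])

```text
t: 9.25
tool_pos: [0.4584, 0.0136, 0.3434]
tool_rot: [0.367, -3.12, -0.001]
contact_force: [-0.6, -0.2, -0.4]
opening: 0.0088
grip_force: 78.4
```

```bash
python3 - <<'E'
from h import *
ci=eyes.camera_info("wrist");o=monitor.get_obs();im=eyes.get_image("wrist");s=eyes.get_image("scene")
c=np.zeros((480,800,3),np.uint8);c[:,:480]=im[:,80:560,::-1];c[:320,480:]=cv2.resize(s[110:270:,230:390,::-1],(320,320),interpolation=3)
cv2.imwrite("pics/w3.png",c)
print(o["t"],o["tool_pos"],o["tool_rot"],o["contact_force"])
a=np.arctan2(o["tool_rot"][1],o["tool_rot"][0]);print("psi",np.degrees(2*a)-90)
for p in([.4577,.013,.081],[.4972,-.0856,.104]):print(proj(ci,p))
M=R.from_rotvec(o["tool_rot"]).as_matrix()
print("tip proj",proj(ci,o["tool_pos"]+M@[.0009,0,.215]))
E
```

```text
9.25 [0.45844626 0.01355046 0.34344825] [ 3.67261518e-01 -3.11968931e+00 -1.07935033e-03] [-0.61101328 -0.23222913 -0.39705329]
psi -256.5716585019602
[316.07870696 247.81524552]
[139.81637503 283.94848215]
tip proj [316.58266351 273.94989988]
```

View pics/w3.png

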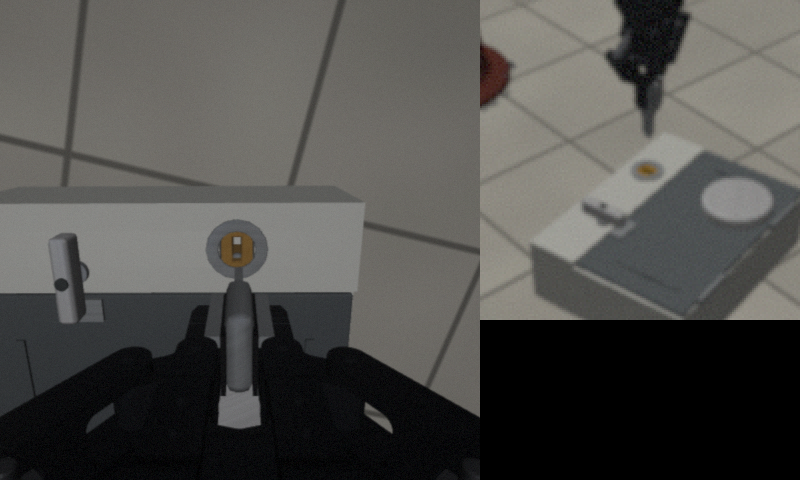

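The slot is at (237,248) in the crop and the blade tip is directly below it at (238,268); both match the predicted projections to within a pixel. The bar lies across the seam, with its top face running from about (57,237) to (68,321). I check its angle.

```bash
python3 - <<'E'
from h import *
ci=eyes.camera_info("wrist")
a,b=onz(ci,(57+80,237),.102),onz(ci,(68+80,321),.102);d=b-a
print(np.degrees(np.arctan2(d[1],d[0])),np.linalg.norm(d),(a+b)/2)
print(onz(ci,(317,248),.081))
E
```

```text
12.946596390430527 0.05407675790100832 [ 0.49582755 -0.08472517  0.102     ]
[0.45783773 0.01384317 0.081     ]
```

The bar is at 12.9° against a box yaw of 13.3°, so it is at its stop. Now I insert the key.

Request:
step_arm([
  [0,[0,0,30],0],
  [0,[0,0,44],0],
  [0,[0,0,48],0],
  [0,[0,0,51],0],
  [0,[0,0,54],0],
  [0,[0,0,54],0],
])

```text
t: 10.1
tool_pos: [0.4586, 0.0129, 0.29]
tool_rot: [-0.366, 3.12, -0.0]
contact_force: [0.6, 0.2, -0.8]
opening: 0.0089
grip_force: 78.4
```

Request:
step_arm([
  [0,[0,0,3],0],
  [0,[0,0,5],3],
  [0,[0,0,7],-3],
  [0,[0,0,9],3],
  [0,[0,0,11],-3],
  [0,[0,0,12],0],
])

```text
t: 10.85
tool_pos: [0.4583, 0.0129, 0.2775]
tool_rot: [0.365, -3.119, -0.0]
contact_force: [-1.6, -0.4, 0.3]
opening: 0.0087
grip_force: 78.5
```

Request:
step_arm([
  [0,[0,0,2],3],
  [0,[0,0,4],-3],
  [0,[0,0,6],3],
  [0,[0,0,8],-3],
  [0,[0,0,10],3],
  [0,[0,0,11],-3],
  [0,[0,0,11.5],0],
  [0,[0,0,11.5],0],
])

```text
t: 11.85
tool_pos: [0.4591, 0.0127, 0.2679]
tool_rot: [-0.366, 3.119, -0.002]
contact_force: [-1.9, -0.6, 5.6]
opening: 0.0091
grip_force: 79.5
```

Request:
step_arm([
  [0,[0,0,1],4],
  [0,[0,0,2],-4],
  [0,[0,0,3],4],
  [0,[0,0,4],-4],
  [0,[0,0,4],4],
  [0,[0,0,4],0],
  [0,[0,0,4],0],
])

```text
t: 12.72
tool_pos: [0.4595, 0.0126, 0.2659]
tool_rot: [-0.367, 3.119, -0.002]
contact_force: [-7.3, -0.2, 16.7]
opening: 0.0089
grip_force: 81.1
```

```bash
python3 - <<'E'
from h import *
o=monitor.get_obs();print(o["t"],o["tool_pos"],o["contact_force"],o["wrist_torque"])
im=eyes.get_image("wrist")[:,:,::-1];s=eyes.get_image("scene")[:,:,::-1];d=eyes.get_image("side")[:,:,::-1]
c=np.zeros((600,800,3),np.uint8);c[:300,:400]=cv2.resize(im[180:405,170:470],(400,300),interpolation=3);c[:300,400:]=cv2.resize(s[140:230,260:380],(400,300),interpolation=3)
p=proj(eyes.camera_info("side"),[.458,.013,.1]).astype(int);print(p)
c[300:,:400]=cv2.resize(d[p[1]-45:p[1]+45,p[0]-60:p[0]+60],(400,300),interpolation=3)
cv2.imwrite("pics/w4.png",c)
E
```

```text
12.725 [0.4595003  0.01260967 0.26589186] [-7.32879957 -0.2432496  16.66420376] [-0.11853783  1.46071871 -0.06202554]
[366 269]
```

View pics/w4.png

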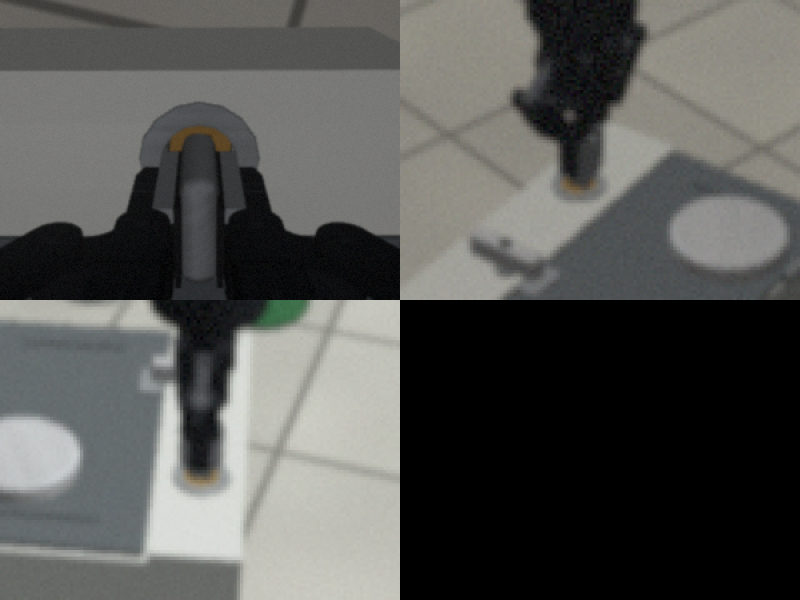

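The shoulder is at the plug's face in all three views, and z matches the predicted home of 0.266. The −7 N in x is a side load, so I relieve it by 1 mm and press a little more to confirm the key is home.

Request:
step_arm([
  [0,[1,0,1],4],
  [0,[1,0,2],-4],
  [0,[1,0,2.5],4],
  [0,[1,0,2.5],-4],
  [0,[1,0,2.5],0],
  [0,[1,0,2.5],0],
], squeeze=95)

```text
t: 13.62
tool_pos: [0.4593, 0.0125, 0.2658]
tool_rot: [-0.366, 3.117, -0.002]
contact_force: [-11.2, 0.5, 28.1]
opening: 0.0085
grip_force: 94.3
```

Z has stopped and the force has risen to 28 N, well above the pins' 10 N, so the key is home. Now I turn it, easing the push slightly.

Request:
step_arm([
  [0,[0.2,0,-0.8],8],
  [0,[0.4,0,-0.8],17],
  [0,[0.6,0,-0.8],26],
  [0,[0.8,0,-0.8],35],
  [0,[1,0,-0.8],45],
  [0,[1,0,-0.8],45],
])

```text
t: 14.38
tool_pos: [0.4585, 0.0119, 0.2658]
tool_rot: [0.855, 3.017, -0.002]
contact_force: [-6.8, -1.7, 21.7]
opening: 0.0085
grip_force: 93.3
```

```bash
python3 - <<'E'
from h import *
o=monitor.get_obs();a=np.arctan2(o["tool_rot"][1],o["tool_rot"][0]);print((np.degrees(2*a)-90)%360,o["tool_pos"],o["contact_force"],o["wrist_torque"],o["opening"])
E
```

```text
58.36531429362364 [0.45850496 0.01187703 0.26582009] [-6.8013115  -1.70501285 21.67552824] [-0.32370242  1.26561323  0.06000295] 0.00854041128567221
```

Request:
step_arm([
  [0,[0.2,0,0],10],
  [0,[0.4,0,0],20],
  [0,[0.5,0,0],30],
  [0,[0.5,0,0],40],
  [0,[0.5,0,0],48],
  [0,[0.5,0,0],54],
  [0,[0.5,0,0],58],
  [0,[0.5,0,0],58],
])

```text
t: 15.38
tool_pos: [0.4579, 0.0119, 0.2658]
tool_rot: [2.207, 2.227, -0.001]
contact_force: [-7.7, -2.4, 22.7]
opening: 0.0088
grip_force: 93.7
```

```bash
cat > st.py <<'E'
from h import *
o=monitor.get_obs();a=np.arctan2(o["tool_rot"][1],o["tool_rot"][0]);print(o["t"],(np.degrees(2*a)-90)%360,o["tool_pos"],o["contact_force"],o["wrist_torque"],o["opening"])
E
python3 st.py
```

```text
15.375 0.5187923538349395 [0.45792337 0.01192357 0.26583736] [-7.73578896 -2.39850543 22.73653389] [-0.64638095  1.60944464  0.64203404] 0.00883623761344879
```

```bash
python3 - <<'E'
from h import *
im=eyes.get_image("wrist")[:,:,::-1];s=eyes.get_image("scene")[:,:,::-1]
c=np.zeros((480,800,3),np.uint8);c[:240,:400]=cv2.resize(im[150:390,120:520],(400,240));c[:300,400:]=cv2.resize(s[140:230,260:380],(400,300),interpolation=3)
c[240:,:320]=cv2.resize(s,(320,240));cv2.imwrite("pics/w5.png",c)
E
python3 st.py
```

```text
15.475 0.5417187674740376 [0.45792307 0.01193343 0.2658365 ] [-8.80107153 -3.48805477 23.06603454] [-0.68638054  1.63092205  0.61661768] 0.008886218462637893
```

View pics/w5.png

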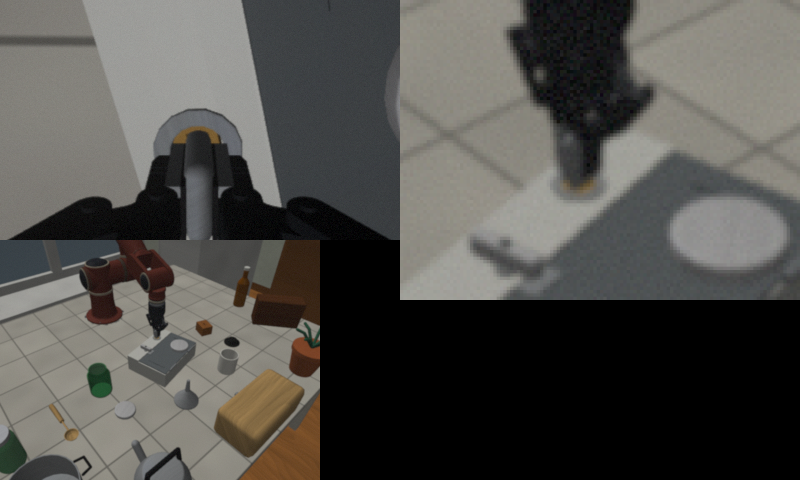

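The key is home, turned along the rail (crop (200,170)) and still gripped. The bar lies across the shut lid's edge at (510,258), and everything else is where it was. I hand in.

```bash
python3 -c "from station import finish_job; print(finish_job())"
```

```text
the job is handed in; nothing more can be done
None
```

I handed the job in at about 15.5 s: the turnbutton lies across the edge of the shut lid, and the key is fully home, turned clockwise to its stop and still held there in the grip.

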